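# Load and clamp the die holder

## Task

Load the die holder: slide the brass doming block from the open bay in under the bridge, then stand the wooden push block with its knob up in the bay behind it, and last swing the clamp arm round against the push block and tighten it firmly, so that the sprung pad at the far end is pressed back to its stop and stays so when you let go. Leave the other things on the bench where they are.

Things in the scene. Friction and masses are not known exactly. Their poses are not given: they have to be found in the camera images.
- holder: Steel die holder fixed to the bench. Origin: underside, on the centre line below the mouth of the bridge. +x runs inwards under the bridge (away from the open bay), y left, z up. Base plate 200 x 130 x 8 mm, x -95 to +105; its polished, slippery top is the floor, z 8 mm.
- bay_floor (a point): Middle of the bay's floor (holder x -40, z 8 mm). Bay: holder x -80 to 0, between two rails 55 mm apart at the floor and flaring to 65 mm at their tops (z 21 mm), 71 mm over the outside; open above and at its -x end. Blocks are lowered in here.
- bridge_mouth (a point): Middle of the roof's underside at the mouth of the bridge (holder x 0, z 62 mm). Bridge: x 0 to 60, cheeks 57 mm apart, outer width 77, roof top z 72 mm. The sprung pad inside is set anew each job: its slack face is somewhere from x 33 to 44 mm, so a 50 mm block against it still sticks out 6 to 17 mm, and a push block behind that ends at x -67 to -56 mm.
- pad (a joint): Spring travel of the pad under the bridge, m: 0 slack, 0.0035 pressed back to its hard stop (towards +x of the holder). Spring about 2.5 N per mm, so about 9 N on the pile presses it fully.
- clamp_arm (a joint): Angle of the clamp arm, rad. 0: points to the holder's -y, across the bay; grows as it opens, clockwise from above; 1.57: points to holder -x. Direction in the holder's frame (-sin q, -cos q); range -0.45 to 2.0. Stiff hinge (0.5 N m, 4 N at the grip), stays where left. Meets a loaded pile between about +0.15 and -0.15; pressing the pad home takes 10 to 15 N at the grip.
- clamp_grip (a point): Point in the upright round wooden grip at the free end of the clamp arm, 125 mm from the pivot. Grip 16 mm in diameter, stands from z 25 to 73 mm above the bench; this point is on its axis at z 60 mm. The arm itself is a bar 12 mm wide between z 25 and 37 mm with a round brass nose (radius 10 mm, centre 48 mm from the pivot and 8 mm to the closing side).
- clamp_pivot (a point): Pivot axis of the clamp arm, at holder x -78, y +48, z 24 mm.
- doming_block: Brass doming block, a 50 mm cube with round hollows in its faces, 0.5 to 0.9 kg. Origin: centre of its underside, z up.
- push_block: Wooden push block, base 50 x 50 x 44 mm high with an upright dark round knob on top (26 mm in diameter from z 62 to 88 mm, neck 22 mm below, top at z 92 mm), so too tall for the bridge; 0.2 kg. Origin: centre of its underside, z up.
- findings_tin: Bystander: round tin, 67 mm wide, 22 mm high. Origin at its underside.
- beeswax: Bystander: brown lump of beeswax, 43 mm wide, 26 mm high. Origin at its underside.
- loupe: Bystander: black loupe, 30 mm wide, 26 mm high. Origin at its underside.
- flux_jar: Bystander: brown jar with a black cap, 60 mm wide, 80 mm high. Origin at its underside.

How it is judged (in metres and radians):
On the way, in this order (a step that is already met when the one before it is completed fails the run):
1. the doming block is under the bridge, on the holder's floor, with the bay still free (x of doming_block in the frame of holder above 0.003 m and y of doming_block in the frame of holder between -0.005 and 0.005 m and z of doming_block in the frame of holder below 0.012 m and horizontal distance between push_block and holder above 0.09 m), for 0.2 s.
2. the push block stands in the bay behind it, the clamp arm still open (x of doming_block in the frame of holder above 0.003 m and x of push_block in the frame of holder above -0.065 m and y of push_block in the frame of holder between -0.005 and 0.005 m and z of push_block in the frame of holder below 0.012 m and angle between push_block's own z axis and vertical below 0.1 rad and value of joint clamp_arm above 0.6 rad), for 0.2 s.
At the end, for the whole second after the job is handed in: Doming block flat on the floor under the bridge (5 mm of the centre line), push block upright on the floor against it (centres under 54 mm apart), clamp arm closed (below 0.4 rad) and holding the pad pressed by more than 2.5 of its 3.5 mm, all at rest (value of joint pad above 0.0025 m and value of joint clamp_arm below 0.4 rad and x of doming_block in the frame of holder above 0.003 m and z of each of doming_block, push_block in the frame of holder below 0.012 m and y of doming_block in the frame of holder between -0.005 and 0.005 m and horizontal distance between doming_block and push_block below 0.054 m and x of push_block in the frame of holder below -0.02 m and angle between push_block's own z axis and vertical below 0.1 rad and linear speed of each of push_block, doming_block below 0.01 m/s); the robot touches nothing.
It fails at once if a bystander (tin, beeswax, loupe or jar) is moved more than 30 mm (distance of any of findings_tin, beeswax, loupe, flux_jar from where it was at the start of the episode above 0.03 m).
It also fails if it takes over 72 s, if anything falls off the work surface, if the arm or the gripper's body presses on something with over 40 N, if the wrist force passes 120 N, or if a joint passes its speed limit or range.

## Robot

A 6-joint arm with a two-finger parallel gripper is mounted at the origin on a cart in front of the work surface, level with it; the furniture and walls round the work are solid. World frame = base frame: x ahead of the robot, y to its left, z up, the work surface at z = 0. Lengths are in m, angles in degrees, forces in N, time in s.
With the tool pointing down it reaches from about 0.3 to 0.75 m from the base axis. Payload 8.5 kg.
Tool frame: the origin (TCP) lies on the centre line of the jaws, within the pads' length; the fingertips stand 11 mm ahead of it and the grasp point (between the pads) lies 8 mm behind it; z points along the fingers, y is the line along which they close (so a half turn about z gives the same grasp; the last joint's range is limited). The gripper opens to 85 mm and grips with 20 to 120 N. Pads are 22 mm wide; open, the fingers measure 114 mm over their backs; the gripper's body (76 mm by 85 mm) begins 54 mm behind the grasp point. The pads swing forward as they close: fully open they stand 13 mm farther back than shut.
Start: joints at [-78.169, 21.807, 74.336, -0, 83.858, -12.336], TCP at [0.225, -0.502, 0.242] pointing down, gripper open.
Joint ranges: [-178.18, 178.18], [-50.72, 133.34], [12.68, 142.11], [-81.47, 261.47], [9.98, 163.14], [-165.26, 165.26]. Speed limits (degrees/s): [136.94, 136.94, 180, 180, 180, 180].

## Interface

Orientations are given as a 3x3 rotation matrix whose columns are the frame's x, y, z axes.
In Python, from rig import env gives the robot as it stands.
- The arm moves only by the tool hand_motion, called after "Emit:" as a command line: name --pt "numbers of a row" for each row, then --argument value for the rest. Schema: {"type":"object","properties":{"deltas":{"type":"array","items":{"type":"array","items":{"type":"number"},"minItems":5,"maxItems":5},"minItems":1,"maxItems":10},"force":{"type":"number"},"only":{"type":"string"},"quiet":{"type":"boolean"},"lines":{"type":"string"}},"required":["deltas"],"additionalProperties":false}. deltas is a list of rows, 1 to 10 of them, each of 5 numbers: dx, dy, dz in mm, then a turn about the tool's z in degrees, then the finger opening in m; each row shifts and turns the commanded pose from where the row before left it, along the tool's axes as they then stand; what a row does not reach is not made up. A row lasts 1/10 s, in which the tool goes at most 0.05 m and 8.59 degrees, less where a joint would pass 70% of its speed; a pose out of reach is approached as far as the arm can. The fingers move at their own pace and stop on an object; force is the grip in N (left out, the last holds). Time passes only in rows, so rows that do not move let the fingers close. The tool returns the time, the measured TCP pose, the force, the opening and the grip force at its end. only (a regular expression) keeps the lines of the reply that match it, lines (a string "A,B") keeps lines A to B, and quiet returns only ok. Input that does not fit is refused with a message, and nothing moves.
- env.observe(): the state, without advancing time (a new reading comes with each control period).
- env.get_image(name): name is "scene" or "top" or "wrist"; returns a dict with "pixels" (480x640x3 uint8, red, green, blue), "K" (3x3 intrinsics, pixels), "extrinsics" (4x4, takes a point from world to camera coordinates). Camera axes: x right, y down, z forward; pixel columns grow to the right and rows downward; lengths in m; the calibration is good to about 2 mm. A picture is of the moment at which its call begins. There is no depth.
- env.close_job(): hands the job in; it is judged then, once.
The state is a dict: "time_s": time; "q": joint angles; "qvel": joint speeds; "joint_efforts": joint torques, N m; "position": TCP position; "tool_rot": TCP orientation; "ft_force": force on the tool from outside, world axes, zero at the start; "wrist_torque": the same for the moment, N m; "grip_width": finger opening in m; "gripper_force": force on a finger pad.
Only numpy, scipy, OpenCV 4.12 (cv2) and the standard library are available. Lean on these libraries where they do the work, as an engineer would, in place of code of your own. Each camera call takes 0.05 s, during which the arm holds its last target. There are 200 camera calls.

## Working session

There is one attempt and no reset: what is moved stays moved. The work goes in short steps, Python scripts to look and compute and a tool call to move; the robot and the scene stay as the last step left them, time stands still between calls to the robot, and variables do not carry over. Pictures are saved under pics/ and viewed, at most 11 in all, crops included, and the job is handed in when it is done.

```bash
ls; mkdir -p pics; python3 - <<'E'
from rig import env
import cv2,numpy as np,pickle
for n in("top","scene"):
    d=env.get_image(n); pickle.dump(d,open(f"pics/{n}0.pkl","wb"))
    cv2.imwrite(f"pics/{n}0.png",d["pixels"][:,:,::-1]); print(n,d["K"].tolist(),np.round(d["extrinsics"],4).tolist())
o=env.observe();print(o["time_s"],o["tool_rot"],o["position"],o["grip_width"])
E
```

```text
pics
rig.py
top [[549.8090242750595, 0.0, 318.31821495661114], [0.0, 549.8090242750595, 237.91009171075945], [0.0, 0.0, 1.0]] [[-0.0694, -0.9976, 0.0041, 0.0795], [-0.9748, 0.067, -0.2127, 0.5525], [0.2119, -0.0188, -0.9771, 1.0581], [0.0, 0.0, 0.0, 1.0]]
scene [[508.14390656423035, 0.0, 324.21899372244724], [0.0, 508.14390656423035, 238.87864105010794], [0.0, 0.0, 1.0]] [[0.8751, 0.4836, -0.0194, -0.5035], [0.2072, -0.4105, -0.888, -0.0456], [-0.4374, 0.7731, -0.4594, 1.3977], [0.0, 0.0, 0.0, 1.0]]
0.1 [[ 9.12358680e-01  4.09391693e-01 -2.85547679e-04]
 [ 4.09391711e-01 -9.12357836e-01  1.26770129e-03]
 [ 2.58464714e-04 -1.27349912e-03 -9.99999156e-01]] [ 0.22511133 -0.50155114  0.2417754 ] 0.08543681383476373
```
View pics/top0.png

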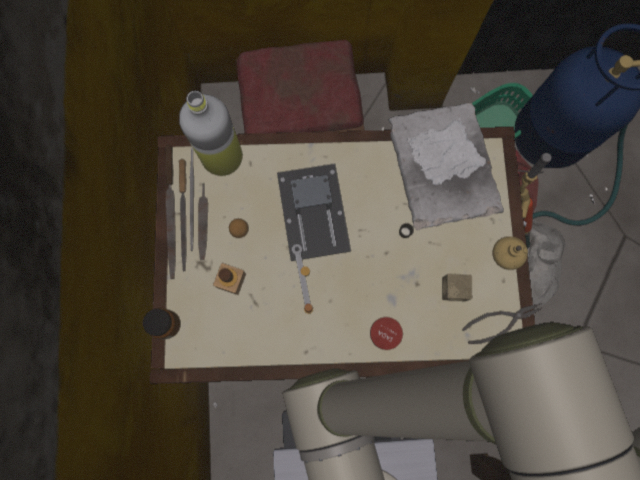

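View pics/scene0.png

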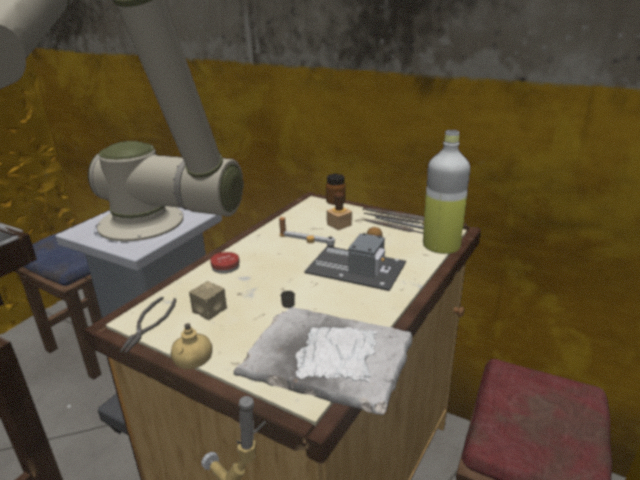

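The top view shows the holder plate at about (277,171),(336,164),(351,248),(290,260), with the bridge at the far side. The clamp arm is open, with its pivot near (297,248) and grip near (308,308). The doming block is at (457,287), the push block at (229,277), and the tin at (387,333).

```bash
cat > h.py <<'E'
import cv2,numpy as np,pickle
def ray(d,u,v):
    E=d["extrinsics"];R,t=E[:3,:3],E[:3,3]
    return -R.T@t, R.T@np.linalg.inv(d["K"])@np.array([u,v,1.])
def onz(d,u,v,z):
    c,r=ray(d,u,v); return c+r*(z-c[2])/r[2]
def proj(d,p):
    q=d["K"]@(d["extrinsics"]@np.append(p,1))[:3]; return q[:2]/q[2]
def load(n): return pickle.load(open(f"pics/{n}.pkl","rb"))
E
python3 - <<'E'
from h import *
d=load("top0"); im=d["pixels"][:,:,::-1].copy()
print("cam",ray(d,0,0)[0])
cr=lambda x0,x1,y0,y1,s:cv2.resize(im[y0:y1,x0:x1],None,fx=s,fy=s,interpolation=cv2.INTER_CUBIC)
a=cr(265,365,155,325,3.5); b=cr(430,485,262,312,6); c=cr(200,255,255,305,6)
out=np.zeros((600,720,3),np.uint8); out[:a.shape[0],:a.shape[1]]=a; out[:300,360:690]=b; out[300:600,360:690]=c
cv2.imwrite("pics/crop1.png",out)
g=cv2.cvtColor(im,cv2.COLOR_BGR2GRAY)
def rect(x0,x1,y0,y1,m,z):
    mm=np.zeros_like(g);mm[y0:y1,x0:x1]=m[y0:y1,x0:x1]
    cs,_=cv2.findContours(mm,cv2.RETR_EXTERNAL,cv2.CHAIN_APPROX_NONE);k=max(cs,key=cv2.contourArea)
    k=cv2.convexHull(k)
    w=np.array([onz(d,*p[0],z)[:2] for p in k],np.float32)*1000
    r=cv2.minAreaRect(w);print(r,np.round(cv2.boxPoints(r)).tolist());return k
hsv=cv2.cvtColor(im,cv2.COLOR_BGR2HSV)
rect(262,365,150,262,((g<115)*255).astype(np.uint8),.008)
print("bg",hsv[300,250],"die",hsv[280,457],hsv[295,457],"push",hsv[287,235],hsv[274,226],"grip",hsv[308,308])
E
```

```text
cam [0.31990817 0.0621593  1.15107952]
((626.9702758789062, 47.286075592041016), (201.97413635253906, 130.97531127929688), 5.439774036407471) [[520.0, 103.0], [533.0, -27.0], [734.0, -8.0], [721.0, 122.0]]
bg [ 20  37 157] die [ 18  64 104] [ 21  57 103] push [ 15 101 139] [ 12 114  78] grip [ 13 136 124]
```

View pics/crop1.png

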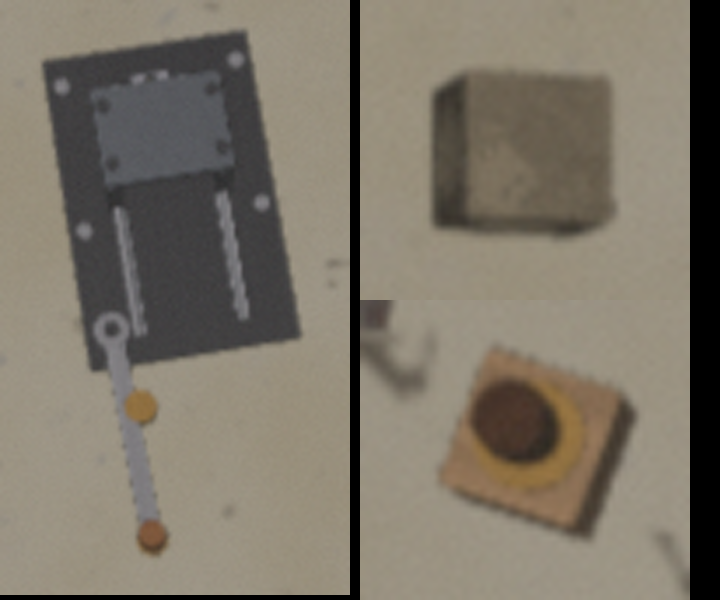

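The crop shows the pivot ring at (297,249), the grip at (308.5,308), the die's top face spanning about (448,274)–(472,299), and the push block's top face with its knob near (226,274).

```bash
cat >> h.py <<'E'
A=np.radians(5.44); U=np.array([np.cos(A),np.sin(A)]);V=np.array([-U[1],U[0]]); O=np.array([.622,.0468])
def H2W(x,y): return O+x*U+y*V
def W2H(p): p=np.array(p[:2])-O; return np.array([p@U,p@V])
E
python3 - <<'E'
from h import *
d=load("top0"); s=load("scene0")
print("pivot H",W2H(onz(d,296.7,249.3,.037)), "grip W",onz(d,265+152/3.5,155+534/3.5,.073))
g=onz(d,265+152/3.5,155+534/3.5,.073)[:2];p=H2W(-.078,.048);r=g-p;print(np.linalg.norm(r), "q",np.degrees(np.arctan2(-(r@U),-(r@V))))
for nm,cs,z in(("die",[(468,70),(611,78),(613,207),(465,228)],.05),("push",[(490,345),(632,390),(578,530),(440,482)],.044)):
    ox,oy=(430,262) if nm=="die" else (200,255)
    w=[]
    for x,y in cs:
        yy=y if nm=="die" else y-300
        w.append(onz(d,ox+(x-360)/6,oy+yy/6,z)[:2])
    w=np.array(w,np.float32);r=cv2.minAreaRect(w*1000);print(nm,r,np.round(w,4).tolist(),w.mean(0))
    W=np.append(r[0],z*1000)/1000; print("scene px",proj(s,W))
print("knob",onz(d,200+(514-360)/6,255+120/6,.09))
# scene crop for check, mask-based die top in top view
im=d["pixels"][:,:,::-1]; hsv=cv2.cvtColor(im,cv2.COLOR_BGR2HSV)
for nm,b,m,z in(("die",(435,480,265,308),(hsv[...,2]<125)&(hsv[...,1]>45),.05),("diefoot",(435,480,265,308),(hsv[...,2]<125),.0),("push",(208,250,258,300),(hsv[...,1]>75),.044)):
    mm=np.zeros(im.shape[:2],np.uint8);x0,x1,y0,y1=b;mm[y0:y1,x0:x1]=m[y0:y1,x0:x1]*255
    k=max(cv2.findContours(mm,0,cv2.CHAIN_APPROX_NONE)[0],key=cv2.contourArea)
    w=np.array([onz(d,*p[0],z)[:2] for p in k],np.float32)*1000;print(nm,cv2.minAreaRect(w),cv2.minAreaRect(k))
E
```

```text
pivot H [-0.07723925  0.04765535] grip W [0.4161692  0.07035491 0.073     ]
0.1247724025364756 q 87.68603176597152
die ((437.42742919921875, -236.0850830078125), (49.395835876464844, 53.33443832397461), 82.81697082519531) [[0.4668999910354614, -0.21559999883174896], [0.4609000086784363, -0.26339998841285706], [0.41760000586509705, -0.25850000977516174], [0.4140999913215637, -0.20819999277591705]] [ 0.43985403 -0.23643665]
scene px [204.48759722 288.3980857 ]
push ((489.67657470703125, 226.66098022460938), (51.06032943725586, 50.388912200927734), 68.15020751953125) [[0.5223000049591064, 0.2410999983549118], [0.503600001335144, 0.19359999895095825], [0.45730000734329224, 0.21359999477863312], [0.4767000079154968, 0.25940001010894775]] [0.4899742  0.22691669]
scene px [337.05062789 209.93307327]
knob [0.48873436 0.22667647 0.09      ]
die ((438.3031921386719, -230.3068389892578), (60.16068649291992, 54.71617126464844), 83.27660369873047) ((457.0, 287.5), (27.0, 30.0), 90.0)
diefoot ((443.6795349121094, -243.58770751953125), (62.89260482788086, 57.20079803466797), 83.27658081054688) ((457.0, 287.5), (27.0, 30.0), 90.0)
push ((489.39215087890625, 227.6939697265625), (52.135406494140625, 49.22549057006836), 67.6505355834961) ((228.5, 278.0), (25.61444664001465, 24.349536895751953), 18.434946060180664)
```

The rows are not in the units I measure in: shifts go in mm. I convert before sending: 0.038 m is 38, -0.0195 m is -19.5.

```bash
cat >> h.py <<'E'
def to(x,y,z,yaw):
    "remaining shift in present tool axes, and turn about tool z (deg)"
    from rig import env
    o=env.observe();R=np.array(o["tool_rot"]);d=R.T@(np.array([x,y,z])-o["position"])
    cur=np.degrees(np.arctan2(R[1,0],R[0,0]))
    print("t",o["time_s"],"shift",np.round(d,4),"turn",round((cur-yaw+180)%360-180,2))
E
```

Emit:
hand_motion --pt "38 -19.5 7.7 0 0.085" --pt "38 -19.5 7.7 0 0.085" --pt "38 -19.5 7.7 0 0.085" --pt "38 -19.5 7.7 0 0.085" --pt "38 -19.5 7.7 0 0.085" --pt "38 -19.5 7.7 0 0.085" --pt "38 -19.5 7.7 0 0.085" --pt "38 -19.5 7.7 0 0.085" --pt "0 0 0 8 0.085" --pt "0 0 0 8 0.085"

```text
time_s: 1.1
position: [0.4391, -0.2336, 0.1802]
tool_rot: [[0.99, 0.139, -0.001], [0.139, -0.99, 0.001], [-0.001, -0.001, -1.0]]
ft_force: [-0.2, -0.6, 0.3]
grip_width: 0.0849
gripper_force: 0.0
```

Emit:
hand_motion --pt "0 0 0 8 0.085" --pt "0 0 0 7.4 0.085" --pt "0 0 0 0 0.085" --pt "0 0 0 0 0.085"

```text
time_s: 1.5
position: [0.4386, -0.2349, 0.1806]
tool_rot: [[0.992, -0.122, -0.0], [-0.122, -0.992, 0.0], [-0.0, -0.0, -1.0]]
ft_force: [-0.6, 0.4, 0.5]
grip_width: 0.0851
gripper_force: 0.0
```

```bash
python3 - <<'E'
from h import *
from rig import env
to(.4375,-.236,.18,-7.2)
d=env.get_image("wrist");pickle.dump(d,open("pics/w1.pkl","wb"))
cv2.imwrite("pics/w1.png",d["pixels"][:,:,::-1]);print(ray(d,0,0)[0])
for z in(0,.05):
  for a in((-25,-25),(25,-25),(25,25),(-25,25)):
    c,s=np.cos(np.radians(-7.2)),np.sin(np.radians(-7.2));x,y=np.array(a)/1000
    print(z,a,proj(d,[.4375+c*x-s*y,-.236+s*x+c*y,z]).round())
E
```

```text
t 1.5 shift [-0.0009  0.0012  0.0006] turn 0.16
[ 0.50504258 -0.24298069  0.31162706]
0 (-25, -25) [348. 244.]
0 (25, -25) [350. 181.]
0 (25, 25) [284. 181.]
0 (-25, 25) [285. 244.]
0.05 (-25, -25) [354. 265.]
0.05 (25, -25) [356. 192.]
0.05 (25, 25) [279. 192.]
0.05 (-25, 25) [280. 265.]
```

View pics/w1.png

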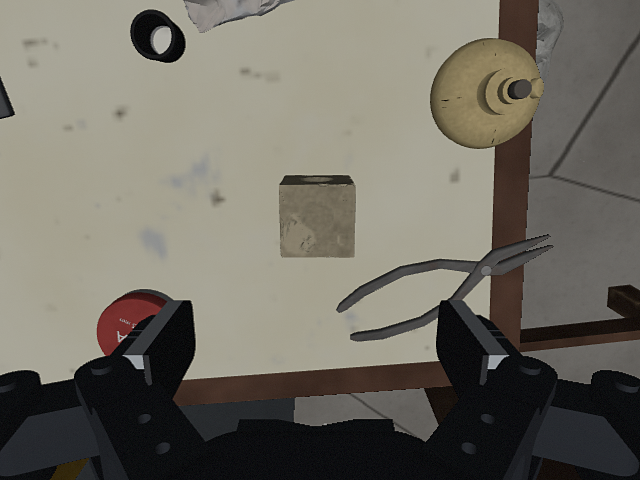

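The wrist view shows the die's top face at (280,185)–(355,257). That matches laterally but puts it about 5 mm farther in +x than I had (0.442, -0.236). I'll grip it 8 mm behind centre.

Emit:
hand_motion --pt "-4.5 0.8 30 0 0.075" --pt "0 0 30 0 0.075" --pt "0 0 30 0 0.075" --pt "0 0 30 0 0.075" --pt "0 0 20 0 0.075" --pt "0 0 12.5 0 0.075" --pt "0 0 0 0 0.075"

```text
time_s: 2.25
position: [0.4335, -0.2348, 0.0269]
tool_rot: [[0.992, -0.124, -0.002], [-0.124, -0.992, 0.002], [-0.003, -0.002, -1.0]]
ft_force: [-1.0, 0.1, 0.1]
grip_width: 0.0749
gripper_force: 0.0
```

Emit:
hand_motion --pt "0 0 0 0 0.04" --pt "0 0 0 0 0.04" --pt "0 0 0 0 0.04" --pt "0 0 0 0 0.04" --pt "0 0 0 0 0.04" --force 60

```text
time_s: 2.75
position: [0.4345, -0.2355, 0.0293]
tool_rot: [[0.992, -0.125, 0.001], [-0.125, -0.992, -0.001], [0.002, 0.001, -1.0]]
ft_force: [0.1, 1.3, 5.2]
grip_width: 0.0495
gripper_force: 64.0
```

Emit:
hand_motion --pt "0 0 -20 0 0.04" --pt "0 0 -20 0 0.04" --pt "0 0 -20 0 0.04" --pt "0 0 -20 0 0.04" --pt "0 0 -20 0 0.04" --pt "0 0 0 0 0.04"

```text
time_s: 3.35
position: [0.4347, -0.2357, 0.1301]
tool_rot: [[0.992, -0.126, 0.003], [-0.126, -0.992, -0.003], [0.003, 0.002, -1.0]]
ft_force: [-0.9, -0.6, -5.7]
grip_width: 0.0492
gripper_force: 64.7
```

```bash
python3 - <<'E'
from h import *
x,y=H2W(-.046,0);print(x,y);to(x,y,.128,5.44)
E
```

```text
0.5762071829880379 0.04243904710998265
t 3.35 shift [ 0.1055 -0.2937  0.0018] turn -12.65
```

Emit:
hand_motion --pt "13.2 -36.7 0 0 0.04" --pt "13.2 -36.7 0 0 0.04" --pt "13.2 -36.7 0 0 0.04" --pt "13.2 -36.7 0 0 0.04" --pt "13.2 -36.7 0 0 0.04" --pt "13.2 -36.7 0 0 0.04" --pt "13.2 -36.7 0 0 0.04" --pt "13.2 -36.7 0 0 0.04" --pt "0 0 0 -6.3 0.04" --pt "0 0 0 -6.3 0.04"

```text
time_s: 4.35
position: [0.5753, 0.0441, 0.1262]
tool_rot: [[0.995, 0.1, -0.003], [0.1, -0.995, 0.0], [-0.003, -0.001, -1.0]]
ft_force: [-0.6, 0.6, -4.8]
grip_width: 0.049
gripper_force: 65.2
```

Emit:
hand_motion --pt "0 0 0 0 0.04" --pt "0 0 0 0 0.04" --pt "0 0 0 0 0.04"

```text
time_s: 4.65
position: [0.5756, 0.0425, 0.1277]
tool_rot: [[0.996, 0.091, -0.001], [0.091, -0.996, 0.0], [-0.001, -0.0, -1.0]]
ft_force: [-0.3, 0.3, -4.9]
grip_width: 0.049
gripper_force: 65.3
```

```bash
python3 - <<'E'
from h import *
from rig import env
x,y=H2W(-.046,0);to(x,y,.037,5.44)
for n in("wrist","top"):
    d=env.get_image(n);pickle.dump(d,open(f"pics/{n}2.pkl","wb"));cv2.imwrite(f"pics/{n}2.png",d["pixels"][:,:,::-1])
    if n=="wrist":
        for a in((0,35.5),(0,-35.5),(-80,35.5),(-80,-35.5)):print(a,proj(d,[*H2W(a[0]/1e3,a[1]/1e3),.021]).round())
        for a in((0,38.5),(0,-38.5),(60,38.5),(60,-38.5)):print(a,proj(d,[*H2W(a[0]/1e3,a[1]/1e3),.072]).round())
E
```

```text
t 4.65 shift [0.0007 0.0001 0.0907] turn -0.22
(0, 35.5) [254. 160.]
(0, -35.5) [378. 159.]
(-80, 35.5) [259. 289.]
(-80, -35.5) [373. 289.]
(0, 38.5) [231. 170.]
(0, -38.5) [401. 169.]
(60, 38.5) [222.  24.]
(60, -38.5) [408.  23.]
```

View pics/wrist2.png

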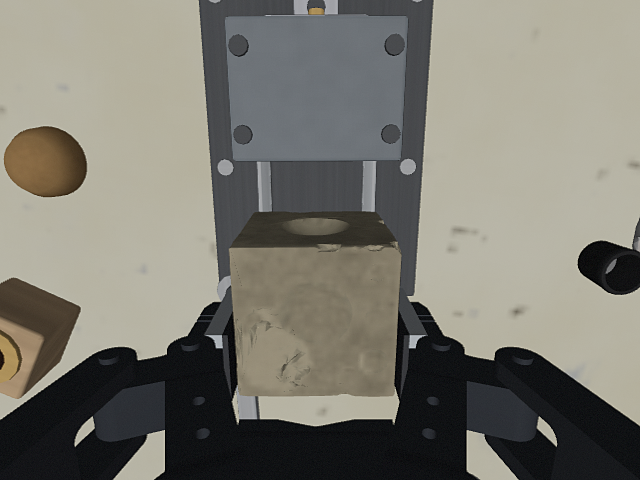

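The wrist view shows the die hanging centred over the bay. The bridge roof's front edge runs (231,160)–(405,160), within 1 mm laterally of my holder estimate and about 3 mm farther in.

Emit:
hand_motion --pt "0 0.5 25 0 0.04" --pt "0 0 25 0 0.04" --pt "0 0 20 0 0.04" --pt "0 0 10 0 0.04" --pt "0 0 6.5 0 0.04" --pt "0 0 0 0 0.04" --pt "0 0 0 0 0.04"

```text
time_s: 5.45
position: [0.5764, 0.0422, 0.0425]
tool_rot: [[0.996, 0.093, 0.001], [0.093, -0.996, -0.0], [0.001, 0.0, -1.0]]
ft_force: [-0.4, 0.3, -5.1]
grip_width: 0.049
gripper_force: 65.1
```

Emit:
hand_motion --pt "0 0 3 0 0.04" --pt "0 0 0 0 0.04" --pt "0 0 0 0 0.04"

```text
time_s: 5.75
position: [0.576, 0.0423, 0.039]
tool_rot: [[0.996, 0.093, 0.0], [0.093, -0.996, -0.0], [0.0, 0.0, -1.0]]
ft_force: [-0.1, -0.0, -5.7]
grip_width: 0.0489
gripper_force: 65.1
```

Emit:
hand_motion --pt "0 0 1.5 0 0.04" --pt "0 0 0 0 0.04" --pt "0 0 0 0 0.04"

```text
time_s: 6.05
position: [0.576, 0.0422, 0.0373]
tool_rot: [[0.996, 0.094, 0.0], [0.094, -0.996, -0.0], [0.0, 0.0, -1.0]]
ft_force: [-0.1, -0.7, -4.3]
grip_width: 0.049
gripper_force: 65.3
```

Emit:
hand_motion --pt "8 0 0 0 0.04" --pt "8 0 0 0 0.04" --pt "7 0 0 0 0.04" --pt "0 0 0 0 0.04" --pt "0 0 0 0 0.04"

```text
time_s: 6.55
position: [0.5993, 0.0444, 0.0373]
tool_rot: [[0.996, 0.094, 0.001], [0.094, -0.996, -0.0], [0.001, 0.0, -1.0]]
ft_force: [0.8, 0.0, -3.0]
grip_width: 0.0489
gripper_force: 65.7
```

Emit:
hand_motion --pt "6 0 0 0 0.04" --pt "0 0 0 0 0.04" --pt "0 0 0 0 0.065" --pt "0 0 0 0 0.065" --pt "0 0 0 0 0.065"

```text
time_s: 7.05
position: [0.6047, 0.045, 0.0374]
tool_rot: [[0.996, 0.094, 0.0], [0.094, -0.996, -0.0], [0.0, 0.0, -1.0]]
ft_force: [-0.2, -0.2, -0.5]
grip_width: 0.065
gripper_force: 0.0
```

Emit:
hand_motion --pt "0 0 -20 0 0.065" --pt "0 0 -30 0 0.065" --pt "-20 0 -20 0 0.065" --pt "-30 0 0 0 0" --pt "0 0 0 0 0" --pt "0 0 0 0 0" --pt "0 0 0 0 0" --pt "0 0 0 0 0"

```text
time_s: 7.85
position: [0.5556, 0.0403, 0.1069]
tool_rot: [[0.996, 0.094, 0.0], [0.094, -0.996, 0.0], [0.0, -0.0, -1.0]]
ft_force: [-1.1, -0.2, 0.2]
grip_width: 0.0002
gripper_force: 0.0
```

```bash
python3 - <<'E'
from h import *
from rig import env
x,y=H2W(-.065,0);to(x,y,.037,5.44)
d=env.get_image("wrist");pickle.dump(d,open(f"pics/w3.pkl","wb"));cv2.imwrite(f"pics/w3.png",d["pixels"][:,:,::-1])
E
```

```text
t 7.85 shift [ 0.0017 -0.0002  0.0699] turn -0.07
```

View pics/w3.png

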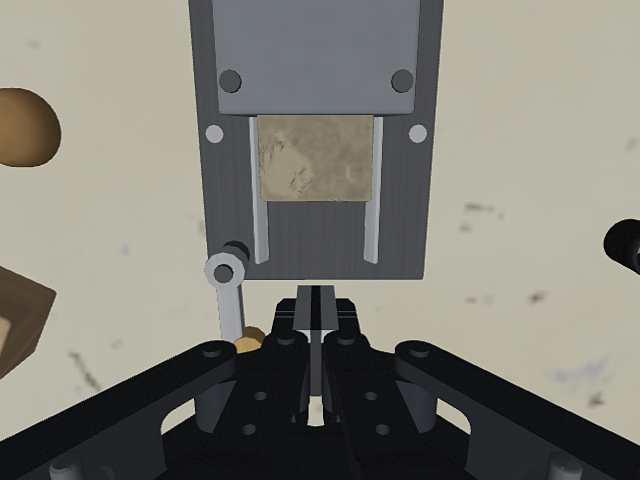

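The wrist view shows the die half under the bridge and square between the rails, with its rear edge at row 200 (holder x about -36). The closed fingers are behind the bay.

Emit:
hand_motion --pt "0 0 30 0 0" --pt "0 0 30 0 0" --pt "0 0 10 0 0" --pt "15 0 0 0 0" --pt "10 0 0 0 0" --pt "5 0 0 0 0" --pt "5 0 0 0 0" --pt "0 0 0 0 0"

```text
time_s: 8.7
position: [0.5904, 0.0436, 0.0376]
tool_rot: [[0.996, 0.094, 0.001], [0.094, -0.996, -0.0], [0.001, 0.0, -1.0]]
ft_force: [0.6, 0.5, -0.8]
grip_width: -0.0001
gripper_force: 0.0
```

Emit:
hand_motion --pt "2 0 0 0 0" --pt "2 0 0 0 0" --pt "2 0 0 0 0" --pt "0 0 0 0 0" --pt "0 0 0 0 0"

```text
time_s: 9.2
position: [0.596, 0.0441, 0.0372]
tool_rot: [[0.996, 0.094, 0.001], [0.094, -0.996, 0.0], [0.001, 0.0, -1.0]]
ft_force: [0.7, 0.0, -0.7]
grip_width: -0.0001
gripper_force: 0.1
```

Emit:
hand_motion --pt "2 0 0 0 0" --pt "1 0 0 0 0" --pt "0 0 0 0 0" --pt "0 0 0 0 0"

```text
time_s: 9.6
position: [0.5989, 0.0444, 0.0372]
tool_rot: [[0.996, 0.093, 0.0], [0.093, -0.996, 0.0], [0.0, 0.0, -1.0]]
ft_force: [-0.3, 0.3, -0.7]
grip_width: -0.0002
gripper_force: 0.4
```

Emit:
hand_motion --pt "1.5 0 0 0 0" --pt "1 0 0 0 0" --pt "0 0 0 0 0" --pt "0 0 0 0 0"

```text
time_s: 10.0
position: [0.6007, 0.0446, 0.0372]
tool_rot: [[0.996, 0.094, -0.002], [0.094, -0.996, -0.0], [-0.002, -0.0, -1.0]]
ft_force: [-5.2, -1.6, 2.7]
grip_width: 0.0002
gripper_force: 2.6
```

Emit:
hand_motion --pt "1.5 0 0 0 0" --pt "1 0 0 0 0" --pt "0 0 0 0 0" --pt "0 0 0 0 0"

```text
time_s: 10.4
position: [0.6023, 0.0448, 0.0372]
tool_rot: [[0.996, 0.094, -0.004], [0.094, -0.996, -0.0], [-0.004, -0.0, -1.0]]
ft_force: [-9.8, -1.4, 5.5]
grip_width: 0.0001
gripper_force: 4.9
```

```bash
python3 - <<'E'
from h import *
from rig import env
d=env.get_image("wrist");pickle.dump(d,open(f"pics/w4.pkl","wb"));cv2.imwrite(f"pics/w4.png",d["pixels"][:,:,::-1])
E
```

```text
(no output)
```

View pics/w4.png

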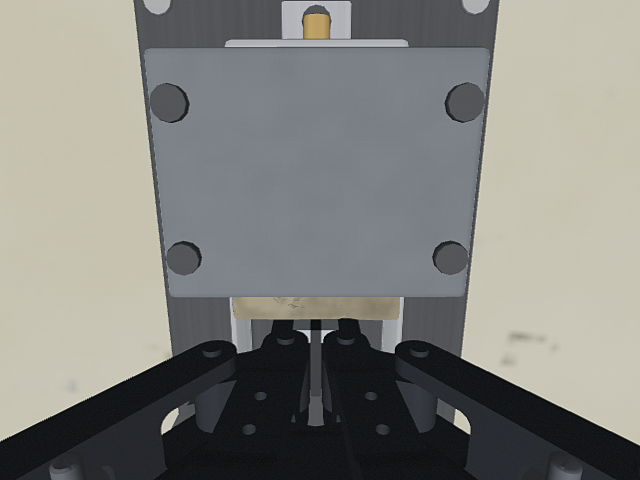

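The wrist view shows the die under the bridge against the pad, sticking out only a few mm (rows 297–319), and the 10 N reading confirms contact. Next is the push block.

Emit:
hand_motion --pt "-15 0 0 0 0" --pt "-30 0 -10 0 0" --pt "0 0 -40 0 0.06" --pt "0 0 -40 0 0.06" --pt "0 0 -40 0 0.06" --pt "0 0 0 8 0.06" --pt "0 0 0 8 0.06" --pt "0 0 0 8 0.06" --pt "0 0 0 3.3 0.06" --pt "0 0 0 0 0.06"

```text
time_s: 11.45
position: [0.5593, 0.0407, 0.1673]
tool_rot: [[0.927, -0.374, 0.001], [-0.374, -0.927, 0.0], [0.001, -0.0, -1.0]]
ft_force: [0.1, 0.4, 0.2]
grip_width: 0.06
gripper_force: 0.0
```

```bash
python3 - <<'E'
from h import *
to(.489,.227,.16,-21.9)
E
```

```text
t 11.45 shift [-0.1349 -0.1465  0.0073] turn -0.06
```

Emit:
hand_motion --pt "-27 -29.3 0 0 0.06" --pt "-27 -29.3 0 0 0.06" --pt "-27 -29.3 0 0 0.06" --pt "-27 -29.3 0 0 0.06" --pt "-27 -29.3 7 0 0.06" --pt "0 0 0 0 0.06" --pt "0 0 0 0 0.06"

```text
time_s: 12.15
position: [0.4885, 0.2275, 0.1603]
tool_rot: [[0.929, -0.371, 0.001], [-0.371, -0.929, -0.0], [0.001, -0.0, -1.0]]
ft_force: [-1.1, -0.5, -0.5]
grip_width: 0.0602
gripper_force: 0.0
```

```bash
python3 - <<'E'
from h import *
from rig import env
to(.489,.227,.067,-21.9)
d=env.get_image("wrist");pickle.dump(d,open(f"pics/w5.pkl","wb"));cv2.imwrite(f"pics/w5.png",d["pixels"][:,:,::-1])
print("knob px",proj(d,[.489,.227,.092]))
c,s=np.cos(np.radians(-21.9)),np.sin(np.radians(-21.9))
for a in((-25,-25),(25,-25),(25,25),(-25,25)):
    x,y=np.array(a)/1000;print(a,proj(d,[.489+c*x-s*y,.227+s*x+c*y,.044]).round())
E
```

```text
t 12.15 shift [0.0007 0.0003 0.0933] turn 0.14
knob px [315.42286626 257.01221635]
(-25, -25) [354. 271.]
(25, -25) [357. 193.]
(25, 25) [275. 193.]
(-25, 25) [276. 270.]
```

View pics/w5.png

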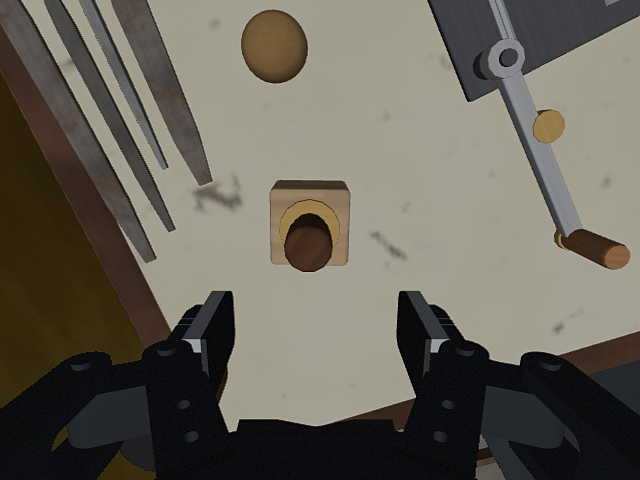

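The knob is at (309,247) against a predicted (315,257), about 3 mm left and a little forward. Correcting for that and grasping.

Emit:
hand_motion --pt "2.5 -2.8 30 0 0.06" --pt "0 0 30 0 0.06" --pt "0 0 23 0 0.06" --pt "0 0 10 0 0.06" --pt "0 0 0 0 0.06" --pt "0 0 0 0 0.06"

```text
time_s: 12.8
position: [0.4927, 0.2283, 0.0682]
tool_rot: [[0.927, -0.374, 0.002], [-0.374, -0.927, 0.0], [0.001, -0.001, -1.0]]
ft_force: [-0.8, 0.0, 0.2]
grip_width: 0.0598
gripper_force: 0.0
```

Emit:
hand_motion --pt "0 0 0 0 0.015" --pt "0 0 0 0 0.015" --pt "0 0 0 0 0.015" --pt "0 0 0 0 0.015" --pt "0 0 0 0 0.015" --force 40

```text
time_s: 13.3
position: [0.4923, 0.229, 0.0681]
tool_rot: [[0.928, -0.373, 0.002], [-0.373, -0.928, 0.001], [0.002, -0.001, -1.0]]
ft_force: [0.4, 1.9, 5.8]
grip_width: 0.0248
gripper_force: 39.3
```

Emit:
hand_motion --pt "0 0 -30 0 0.015" --pt "0 0 -30 0 0.015" --pt "0 0 -30 0 0.015" --pt "0 0 0 -8 0.015" --pt "0 0 0 -8 0.015" --pt "0 0 0 -8 0.015" --pt "0 0 0 -3.4 0.015" --pt "0 0 0 0 0.015"

```text
time_s: 14.1
position: [0.4914, 0.2286, 0.1569]
tool_rot: [[0.995, 0.096, -0.001], [0.096, -0.995, -0.0], [-0.001, 0.0, -1.0]]
ft_force: [-0.5, 0.1, -2.6]
grip_width: 0.0246
gripper_force: 39.9
```

```bash
python3 - <<'E'
from h import *
x,y=H2W(-.046,-.0005);to(x,y,.155,5.44)
E
```

```text
t 14.1 shift [0.0666 0.1939 0.0019] turn 0.06
```

Emit:
hand_motion --pt "13.3 38.8 0 0 0.015" --pt "13.3 38.8 0 0 0.015" --pt "13.3 38.8 0 0 0.015" --pt "13.3 38.8 0 0 0.015" --pt "13.3 38.8 0 0 0.015" --pt "0 0 0 0 0.015" --pt "0 0 0 0 0.015" --pt "0 0 0 0 0.015"

```text
time_s: 14.9
position: [0.5759, 0.0428, 0.157]
tool_rot: [[0.995, 0.095, -0.001], [0.095, -0.995, 0.0], [-0.001, -0.0, -1.0]]
ft_force: [0.0, 0.1, -2.6]
grip_width: 0.025
gripper_force: 40.1
```

```bash
python3 - <<'E'
from h import *
from rig import env
x,y=H2W(-.046,-.0005);to(x,y,.076,5.44)
d=env.get_image("wrist");pickle.dump(d,open(f"pics/w6.pkl","wb"));cv2.imwrite(f"pics/w6.png",d["pixels"][:,:,::-1])
E
```

```text
t 14.9 shift [0.0004 0.0009 0.081 ] turn 0.03
```

View pics/w6.png

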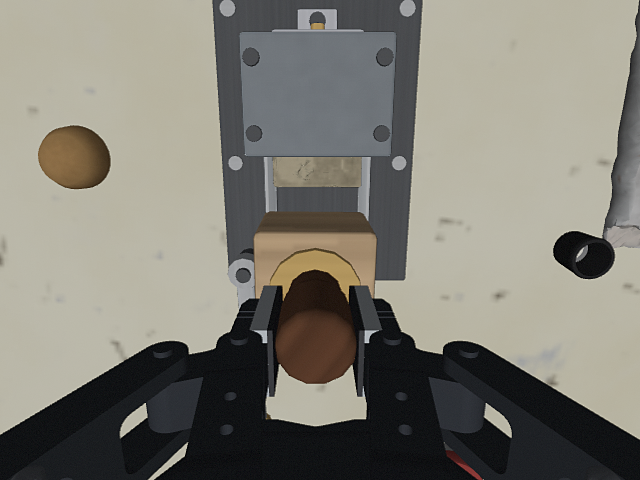

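The wrist view shows the push block square and centred over the bay, with the die at rows 157–187 ahead of it. Lowering.

Emit:
hand_motion --pt "0 0.9 30 0 0.015" --pt "0 0 30 0 0.015" --pt "0 0 12 0 0.015" --pt "0 0 5 0 0.015" --pt "0 0 0 0 0.015" --pt "0 0 0 0 0.015"

```text
time_s: 15.55
position: [0.5772, 0.0411, 0.0815]
tool_rot: [[0.995, 0.096, 0.002], [0.096, -0.995, -0.0], [0.002, 0.0, -1.0]]
ft_force: [-0.2, -0.3, -1.2]
grip_width: 0.0245
gripper_force: 40.2
```

Emit:
hand_motion --pt "0 0 3 0 0.015" --pt "0 0 0 0 0.015" --pt "0 0 0 0 0.015"

```text
time_s: 15.85
position: [0.5767, 0.0409, 0.0775]
tool_rot: [[0.995, 0.095, 0.0], [0.095, -0.995, -0.0], [0.0, 0.0, -1.0]]
ft_force: [-0.5, 0.3, -2.2]
grip_width: 0.0246
gripper_force: 40.2
```

Emit:
hand_motion --pt "0 0 1.5 0 0.015" --pt "0 0 0 0 0.015" --pt "3 0 0 0 0.015" --pt "2 0 0 0 0.015" --pt "0 0 0 0 0.015" --pt "0 0 0 0 0.015"

```text
time_s: 16.45
position: [0.582, 0.0414, 0.076]
tool_rot: [[0.995, 0.095, 0.001], [0.095, -0.995, -0.0], [0.001, 0.0, -1.0]]
ft_force: [-0.9, 1.0, 5.5]
grip_width: 0.0247
gripper_force: 40.7
```

Emit:
hand_motion --pt "2 0 0 0 0.015" --pt "2 0 0 0 0.015" --pt "0 0 0 0 0.015" --pt "0 0 0 0 0.015"

```text
time_s: 16.85
position: [0.585, 0.0418, 0.0762]
tool_rot: [[0.995, 0.095, -0.001], [0.095, -0.995, -0.0], [-0.001, 0.0, -1.0]]
ft_force: [-5.0, -0.9, 8.6]
grip_width: 0.0244
gripper_force: 40.9
```

Emit:
hand_motion --pt "0 0 0 0 0.06" --pt "0 0 0 0 0.06" --pt "0 0 0 0 0.06" --pt "0 0 -30 0 0.06" --pt "0 0 -30 0 0.06" --pt "0 0 -30 0 0.06" --pt "-25 2 0 0 0.06" --pt "0 0 0 0 0.06" --pt "0 0 0 0 0.06"

```text
time_s: 17.75
position: [0.5609, 0.0374, 0.1656]
tool_rot: [[0.995, 0.095, -0.0], [0.095, -0.995, 0.0], [-0.0, -0.0, -1.0]]
ft_force: [0.0, -0.1, -0.8]
grip_width: 0.06
gripper_force: 0.0
```

```bash
python3 - <<'E'
from h import *
from rig import env
to(.4165,.0704,.052,5.44); print(env.observe()["q"])
d=env.get_image("top");pickle.dump(d,open("pics/top7.pkl","wb"))
e=env.get_image("wrist");im=d["pixels"][140:330,250:400,::-1];im=cv2.resize(im,None,fx=3,fy=3)
im2=e["pixels"][:,:,::-1];o=np.zeros((600,800,3),np.uint8);o[:570,:450]=im;o[:262,450:800]=cv2.resize(im2,(350,262));cv2.imwrite("pics/m7.png",o)
E
```

```text
t 17.75 shift [-0.1406 -0.0465  0.1136] turn 0.01
[-8.25392452e+00  2.67819723e+01  7.95474248e+01  5.59471068e-03
  7.36772185e+01  7.62961807e+01]
```

View pics/m7.png

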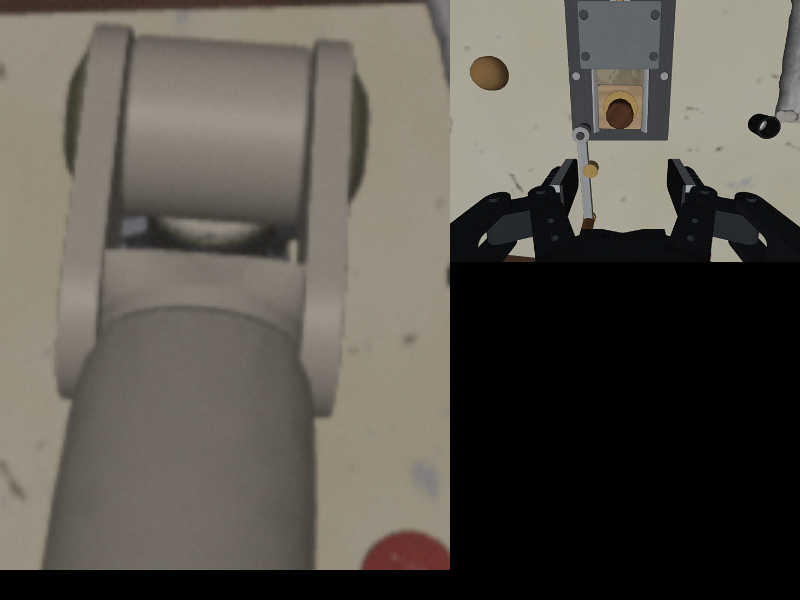

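The wrist inset shows the push block upright in the bay against the die, with the clamp arm still open; the robot arm hides the holder in the top view. Moving to the grip.

Emit:
hand_motion --pt "-35 -11.6 0 0 0.06" --pt "-35 -11.6 0 0 0.06" --pt "-35 -11.6 0 0 0.06" --pt "-35.6 -11.7 0 0 0.06" --pt "0 0 35 0 0.06" --pt "0 0 35 0 0.06" --pt "0 0 30 0 0.06" --pt "0 0 13.6 0 0.06" --pt "0 0 0 0 0.06" --pt "0 0 0 0 0.06"

```text
time_s: 18.85
position: [0.417, 0.0704, 0.0522]
tool_rot: [[0.995, 0.095, -0.0], [0.095, -0.995, 0.0], [-0.0, -0.0, -1.0]]
ft_force: [0.0, -0.7, -0.5]
grip_width: 0.0602
gripper_force: 0.0
```

Emit:
hand_motion --pt "0 0 0 0 0.005" --pt "0 0 0 0 0.005" --pt "0 0 0 0 0.005" --pt "0 0 0 0 0.005" --pt "0 0 0 0 0.005" --force 30

```text
time_s: 19.35
position: [0.4167, 0.0704, 0.0527]
tool_rot: [[0.995, 0.095, 0.001], [0.095, -0.995, -0.0], [0.001, 0.0, -1.0]]
ft_force: [-0.5, 0.2, 6.6]
grip_width: 0.0148
gripper_force: 29.9
```

```bash
python3 - <<'E'
from h import *
from rig import env
o=env.observe();p=W2H(o["position"])-[-.078,.048];print(p,np.linalg.norm(p),np.degrees(np.arctan2(-p[0],-p[1])))
E
```

```text
[-0.12414631 -0.00507256] 0.12424990196804932 87.6602251144815
```

```bash
cat >> h.py <<'E'
def arm():
    from rig import env
    o=env.observe();p=W2H(o["position"])-[-.078,.048];R=np.array(o["tool_rot"]);q=np.arctan2(-p[0],-p[1])
    t=np.append(np.cos(q)*U-np.sin(q)*V,0);i=np.append(np.sin(q)*U+np.cos(q)*V,0)
    print("r",np.linalg.norm(p).round(4),"q",np.degrees(q).round(2),"tan",(R.T@t).round(3),"in",(R.T@i).round(3),"Ft",t@o["ft_force"],"Fin",i@o["ft_force"])
E
```

Emit:
hand_motion --pt "1.9 17.3 0 -8 0.005" --pt "1.9 17.3 0 -8 0.005" --pt "1.9 17.3 0 -8 0.005" --pt "1.9 17.3 0 -8 0.005" --pt "0 0 0 0 0.005" --pt "0 0 0 0 0.005"

```text
time_s: 19.95
position: [0.4445, 0.006, 0.0527]
tool_rot: [[0.794, 0.608, 0.001], [0.608, -0.794, -0.002], [-0.001, 0.002, -1.0]]
ft_force: [-3.6, -8.3, 6.5]
grip_width: 0.0149
gripper_force: 30.2
```

```bash
python3 -c "from h import *;arm()"
```

```text
r 0.1252 q 55.01 tan [0.052 0.999 0.002] in [ 0.999 -0.052 -0.001] Ft 3.9724723684518 Fin -8.117190603585344
```

Emit:
hand_motion --pt "1.4 17.3 0 -8 0.005" --pt "1.8 17.3 0 -8 0.005" --pt "1.8 17.3 0 -8 0.005" --pt "1.8 17.3 0 -8 0.005" --pt "1.8 17.3 0 -8 0.005" --pt "0 0 0 0 0.005" --pt "0 0 0 0 0.005"

```text
time_s: 20.65
position: [0.5186, -0.0386, 0.0528]
tool_rot: [[0.217, 0.976, 0.003], [0.976, -0.217, -0.004], [-0.003, 0.004, -1.0]]
ft_force: [1.6, -11.8, 1.9]
grip_width: 0.0151
gripper_force: 29.9
```

```bash
python3 -c "from h import *;arm()"
```

```text
r 0.1275 q 15.01 tan [0.051 0.999 0.004] in [ 0.999 -0.051 -0.004] Ft 3.5358478672379445 Fin -11.39150873330174
```

Emit:
hand_motion --pt "-0.8 8.7 0 -4 0.005" --pt "0.6 6.5 0 -3 0.005" --pt "0 0 0 0 0.005" --pt "0 0 0 0 0.005"

```text
time_s: 21.05
position: [0.533, -0.0407, 0.0528]
tool_rot: [[0.096, 0.995, 0.002], [0.995, -0.096, -0.003], [-0.002, 0.003, -1.0]]
ft_force: [1.1, -8.0, 2.4]
grip_width: 0.015
gripper_force: 29.9
```

```bash
python3 -c "from h import *;arm()"
```

```text
r 0.1281 q 8.49 tan [0.043 0.999 0.003] in [ 0.999 -0.043 -0.002] Ft 1.5534825902035583 Fin -7.961586295207667
```

Emit:
hand_motion --pt "-0.6 4.4 0 -2 0.005" --pt "0.2 4.4 0 -2 0.005" --pt "0 0 0 0 0.005" --pt "0 0 0 0 0.005" --force 60

```text
time_s: 21.45
position: [0.5412, -0.0412, 0.0528]
tool_rot: [[0.027, 1.0, 0.001], [1.0, -0.027, -0.002], [-0.002, 0.001, -1.0]]
ft_force: [-0.7, -4.2, 5.3]
grip_width: 0.0143
gripper_force: 58.4
```

```bash
python3 -c "from h import *;arm()"
```

```text
r 0.1284 q 4.79 tan [0.038 0.999 0.001] in [ 0.999 -0.038 -0.002] Ft -0.7141132414441526 Fin -4.170300786887661
```

Emit:
hand_motion --pt "-0.2 3.3 0 -1.5 0.005" --pt "0 0 0 0 0.005" --pt "0 0 0 0 0.005"

```text
time_s: 21.75
position: [0.544, -0.0413, 0.0528]
tool_rot: [[0.0, 1.0, 0.0], [1.0, -0.0, -0.001], [-0.001, 0.0, -1.0]]
ft_force: [-2.4, -3.8, 6.4]
grip_width: 0.0141
gripper_force: 58.7
```

```bash
python3 -c "from h import *;arm()"
```

```text
r 0.1286 q 3.55 tan [0.033 0.999 0.   ] in [ 0.999 -0.033 -0.001] Ft -2.529459729612866 Fin -3.6901525159693116
```

The rows are not in the units I measure in: shifts go in mm. I convert before sending: 0.0033 m is 3.3.

Emit:
hand_motion --pt "0 3.3 0 -1.5 0.005" --pt "0 0 0 0 0.005" --pt "0 0 0 0 0.005"

```text
time_s: 22.05
position: [0.5471, -0.0413, 0.0528]
tool_rot: [[-0.026, 1.0, -0.0], [1.0, 0.026, -0.001], [-0.001, -0.0, -1.0]]
ft_force: [-3.5, -4.2, 7.1]
grip_width: 0.0141
gripper_force: 58.8
```

```bash
python3 -c "from h import *;arm()"
```

```text
r 0.1287 q 2.18 tan [ 0.031  1.    -0.   ] in [ 1.    -0.031 -0.001] Ft -3.6999365949111103 Fin -3.952926524438151
```

Emit:
hand_motion --pt "0 3.3 0 -1.5 0.005" --pt "0 0 0 0 0.005" --pt "0 0 0 0 0.005"

```text
time_s: 22.35
position: [0.5497, -0.0412, 0.0527]
tool_rot: [[-0.052, 0.999, -0.002], [0.999, 0.052, -0.001], [-0.001, -0.002, -1.0]]
ft_force: [-6.1, -4.2, 9.5]
grip_width: 0.0143
gripper_force: 59.0
```

```bash
python3 -c "from h import *;arm()"
```

```text
r 0.1288 q 1.02 tan [ 0.025  1.    -0.002] in [ 1.    -0.025 -0.001] Ft -6.430394929702806 Fin -3.7001687510993633
```

Emit:
hand_motion --pt "0 3 0 -1.3 0.005" --pt "0 0 0 0 0.005" --pt "0 0 0 0 0.005"

```text
time_s: 22.65
position: [0.5511, -0.0411, 0.0527]
tool_rot: [[-0.074, 0.997, -0.006], [0.997, 0.074, -0.001], [-0.0, -0.006, -1.0]]
ft_force: [-14.8, -6.2, 14.8]
grip_width: 0.0143
gripper_force: 59.8
```

```bash
python3 -c "from h import *;arm()"
```

```text
r 0.1288 q 0.43 tan [ 0.013  1.    -0.006] in [ 1.    -0.013 -0.   ] Ft -15.258311462666674 Fin -4.918885945165219
```

Emit:
hand_motion --pt "0 2 0 0 0.005" --pt "0 0 0 0 0.005" --pt "0 0 0 0 0.005"

```text
time_s: 22.95
position: [0.5516, -0.0411, 0.0526]
tool_rot: [[-0.075, 0.997, -0.01], [0.997, 0.075, -0.001], [-0.0, -0.01, -1.0]]
ft_force: [-22.7, -9.1, 18.5]
grip_width: 0.0145
gripper_force: 60.6
```

```bash
python3 -c "from h import *;arm()"
```

```text
r 0.1288 q 0.18 tan [ 0.017  1.    -0.01 ] in [ 1.    -0.017 -0.   ] Ft -23.484427746892905 Fin -6.97453521664874
```

Emit:
hand_motion --pt "0 0 0 0 0.04" --pt "0 0 0 0 0.04" --pt "0 0 0 0 0.04" --pt "0 0 -20 0 0.04" --pt "0 0 -30 0 0.04" --pt "0 0 -40 0 0.04" --pt "-40 0 -20 0 0.04" --pt "-40 0 0 0 0.04" --pt "-40 0 0 0 0.04" --pt "0 0 0 0 0.04"

```text
time_s: 23.95
position: [0.565, -0.1641, 0.1619]
tool_rot: [[-0.07, 0.998, 0.001], [0.998, 0.07, -0.001], [-0.001, 0.001, -1.0]]
ft_force: [0.2, 0.7, 0.2]
grip_width: 0.0402
gripper_force: 0.0
```

Emit:
hand_motion --pt "-40 0 0 0 0.04" --pt "-40 0 0 0 0.04" --pt "0 0 0 0 0.04"

```text
time_s: 24.25
position: [0.5707, -0.2433, 0.1615]
tool_rot: [[-0.071, 0.997, 0.0], [0.997, 0.071, -0.001], [-0.001, 0.0, -1.0]]
ft_force: [0.3, 1.5, -0.1]
grip_width: 0.04
gripper_force: 0.0
```

```bash
python3 - <<'E'
from rig import env
import cv2,numpy as np
d=env.get_image("top");e=env.get_image("scene")
o=np.zeros((600,800,3),np.uint8);o[:570,:450]=cv2.resize(d["pixels"][140:330,250:400,::-1],None,fx=3,fy=3)
o[:360,450:800]=cv2.resize(e["pixels"][180:300,280:397,::-1],(350,360));cv2.imwrite("pics/m8.png",o)
E
```

```text
(no output)
```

View pics/m8.png

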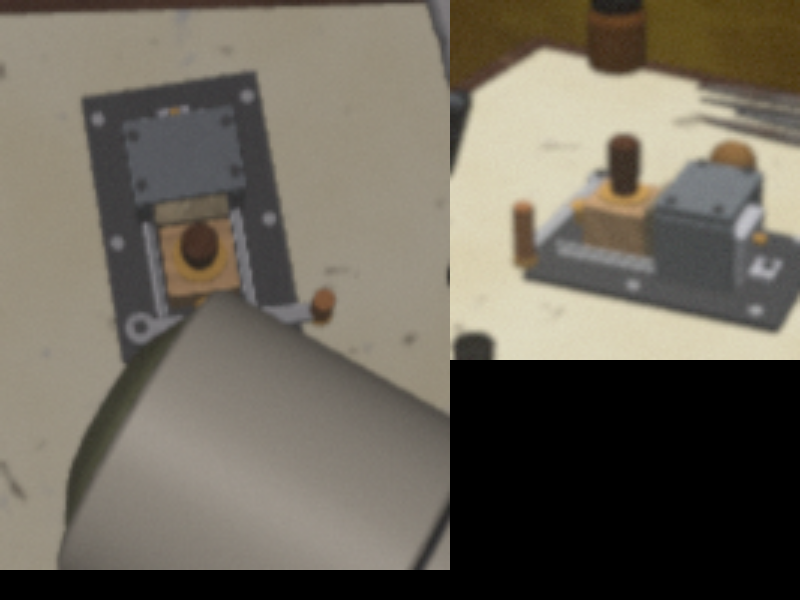

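The clamp arm lies across the bay with its nose on the push block (grip at crop (322,303)). Both blocks stand square, and nothing is touching the robot.

```bash
python3 -c "
from rig import env
print(env.close_job())"
```

```text
the job is handed in; nothing more can be done
None
```

I loaded and clamped the holder and handed the job in at about 24 s. The die is under the bridge, the push block stands behind it, and the clamp was pressed to about 23 N against what felt like the pad's stop. It still looked closed after I let go, but the hand-in returned no verdict and I had no direct pad reading.

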